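# Snap the cover plate onto the record washer's crank drive

## Task

Fit the loose cover plate onto the open crank drive box of the record washer: lower it over the four snap standoffs and press it until every one has clicked and the plate is fully home, then let go. Go gently: never press the plate on the box with more than 20 N in all or let it tip steeply; all four at once would need more than that, so push down one end and then the other. Leave the other things on the table where they are.

Things in the scene. Friction and masses are not known exactly. Their poses are not given: they have to be found in the camera images.
- drive_box: grey open-topped box, 156 (its x) x 116 (its y) x 24 mm, on four 6 mm rubber feet stuck to the table; origin at table height under its centre, z up. In it stand four equal white standoffs at x = +-55, y = +-36 mm of this frame: a shoulder 20 mm across, on which the plate comes to rest, and on it a tapered pin, 7 mm thick and 3 mm at its tip, 17 mm high, with spring catches bulging 5 mm out of its +x and -x sides.
- end_near (a point): point half-way between the two standoffs at the box's -x end (the end with a short grooved spindle, reaching 34 mm out), 36 mm above the table. The shoulders, all equally high, really stand 32.8 to 39.2 mm above the table: the exact height differs each time, is in no pose, and must be found by feel. The shoulder is a hard stop; a plate laid on loosely rests with its underside about 7 mm above it.
- end_far (a point): the like point between the two standoffs at the box's +x end (the crank end). Pushing one standoff through takes about 6.5 N: two at one end about 13 N, all four about 26 N. The catch goes over centre 2 mm above the shoulder and then pulls the plate down onto it; a standoff not pushed that far lifts its corner up again.
- crank_handle (a point): middle of the chromed crank handle on the box's +x end, a bar 16 mm thick, 38 mm long along x; the crank sticks out 61 mm from that end, 12 to 28 mm high; it does not turn here
- case (a joint): how far the rubber feet are squashed by what presses on the box, m, 0 when nothing does: 0.025 mm per N, 0.5 mm at 20 N, too little to read well
- cover_grip (a point): centre of the upright black grip rib of the cover plate. The loose aluminium plate is 150 (x) x 110 (y) x 4 mm, about 0.2 kg, lying flat with the rib on top; the rib is 50 (x) x 12 (y) x 24 mm tall, in the plate's middle; this point is half-way up it, 16 mm above the plate's underside and 12 mm above its upper face. Axes are the plate's; the plate fits either way round.
- cover_hole0 (a point): centre of hole 0 of the cover plate, at its underside, plate x = -55, y = -36 mm; the holes are 12 (x) x 16 (y) mm
- cover_hole1 (a point): centre of hole 1 of the cover plate, at its underside, plate x = -55, y = 36 mm; the holes are 12 (x) x 16 (y) mm
- cover_hole2 (a point): centre of hole 2 of the cover plate, at its underside, plate x = 55, y = -36 mm; the holes are 12 (x) x 16 (y) mm
- cover_hole3 (a point): centre of hole 3 of the cover plate, at its underside, plate x = 55, y = 36 mm; the holes are 12 (x) x 16 (y) mm
- weight: pewter record weight, stepped disc 72 mm across, 40 mm tall; bystander, origin at the centre of its underside
- level: brass bubble level with green glass tube, 90 x 22 x 24 mm, long axis x; bystander, origin at the centre of its underside
- brush: black bakelite stylus brush, 60 x 22 x 24 mm; bystander, origin at the centre of its underside
- screwdriver: jeweller's screwdriver, blue handle, 140 mm long, along x; bystander, origin at its middle line
- tin: small closed tin, 60 mm across, 45 mm tall; bystander, origin at the centre of its underside
- adapter: white record adapter ring, 38 mm across, 8 mm tall; bystander, origin at the centre of its underside
Things that resemble listed ones, but are neither listed nor needed, are in the scene too. Of the things that look like the part that bears cover_grip, the largest one is meant.

How it is judged:
By the outcome, as a careful person would: the job done as asked, in the order asked, and still so for the second after the job is handed in, with the robot touching nothing.
It also fails if it takes over 64 s, if anything falls off the work surface, if the arm or the gripper's body presses on something with over 40 N, if the wrist force passes 120 N, or if a joint passes its speed limit or range.

## Robot

A 6-joint arm with a two-finger parallel gripper is mounted at the origin on the work surface. World frame = base frame: x ahead of the robot, y to its left, z up, the work surface at z = 0. Lengths are in m, angles in rad, forces in N, time in s.
With the tool pointing down it reaches from about 0.3 to 0.775 m from the base axis. Payload 14.6 kg.
Tool frame: the origin (TCP) lies midway between the tips of the shut fingers; the grasp point (between the pads) lies 19 mm behind it (grasp_offset is the distance from the TCP to the grasp point, in m); z points along the fingers, y is the line along which they close (so a half turn about z gives the same grasp; the last joint's range is limited). The gripper opens to 94 mm and grips with 3 to 60 N. Pads are 16 mm wide; open, the fingers measure 119 mm over their backs; the gripper's body (75 mm by 177 mm) begins 78 mm behind the grasp point.
Start: joints at [1.117, 0.3, 1.521, -0, 1.321, -0.067], TCP at [0.207, 0.509, 0.173] pointing down, gripper open.
Joint ranges: [-3.03, 3.03], [-0.79, 2.21], [0.23, 2.52], [-1.04, 4.18], [0, 3.07], [-2.55, 2.55]. Speed limits (rad/s): [2.22, 2.22, 2.57, 3.14, 3.14, 3.14].

## Interface

Orientations are given as [roll, pitch, yaw] about the fixed x, y, z axes, in that order (R = Rz(yaw) Ry(pitch) Rx(roll)).
In Python, from station import * gives the robot as it stands. The module is installed in compiled form; this text tells all that it offers.
- The arm moves only by the tool send_rows, never from a script. Its argument "rows" is a list of rows, each an object of numbers: "dx", "dy", "dz": the shift along the tool's x, y, z in mm; "roll": the turn about the tool's z in degrees; "jaw": the closure, from -1 (fully open) to 1 (shut). In form: [{"dx": .., "dy": .., "dz": .., "roll": .., "jaw": ..}, ...]. A call has 1 to 12 rows; each row shifts and turns the commanded pose from where the row before left it, along the tool's axes as they then stand; what a row does not reach is not made up. A row lasts 1/12 s, in which the tool goes at most 41.7 mm and 7.16 degrees, less where a joint would pass 70% of its speed; a pose out of reach is approached as far as the arm can. A call is refused whole if a number of a shift passes 41.7 or a number of a turn 7.16, either way. A call with a gripper value outside its range is refused whole. The fingers move at their own pace and stop on an object; "force" is the grip in N (left out, the last holds). Time passes only in rows, so rows that do not move let the fingers close. It gives the time, the measured TCP pose, the force, the opening and the grip force at its end, in the units of the state.
- get_obs(): the state, without advancing time (a new reading comes with each control period).
- camera(name): name is "scene" or "side" or "wrist"; returns a dict with "frame" (384x512x3 uint8, red, green, blue), "z_map" (384x512 float32, m along the optical axis (not along the pixel's ray), 0 where there is no reading), "camera_matrix" (3x3 intrinsics, pixels), "rvec" (rotation vector, rad) and "tvec" (3), from world to camera coordinates, as OpenCV has them. Camera axes: x right, y down, z forward; pixel columns grow to the right and rows downward; lengths in m; the calibration is good to about 2 mm. A picture is of the moment at which its call begins.
- hand_in(): hands the job in; it is judged then, once.
The state is a dict: "time_s": time; "qpos": joint angles; "joint_vel": joint speeds; "tau": joint torques, N m; "ee_pos": TCP position; "eef_rot": TCP orientation; "force": force on the tool from outside, world axes, zero at the start; "moment": the same for the moment, N m; "grip_width": finger opening in m; "grip_force": force on a finger pad.
Only numpy, scipy, OpenCV 4.12 (cv2) and the standard library are available. Lean on these libraries where they do the work, as an engineer would, in place of code of your own. Each camera call takes 0.05 s, during which the arm holds its last target. There are 200 camera calls.

## Working session

There is one attempt and no reset: what is moved stays moved. The work goes in short steps, Python scripts to look and compute and a tool call to move; the robot and the scene stay as the last step left them, time stands still between calls to the robot, and variables do not carry over. Pictures are saved under pics/ and viewed, at most 10 in all, crops included, and the job is handed in when it is done.

Besides the shell and the picture viewer there is one more tool, called after ">>>" as name(argument=value, ...), one argument or row to a line, values as JSON. send_rows: Moves the arm, as the interface text tells. Its arguments: {"type":"object","properties":{"rows":{"type":"array"},"force":{"type":"number"}},"required":["rows"]}

```bash
mkdir -p pics; cat > h.py <<'E'
from station import *
import numpy as np, cv2
def snap(n):
    c=camera(n); np.savez(''+n+'.npz',**c); return c
def world(c,u,v,z=None):
    R=cv2.Rodrigues(np.array(c['rvec']))[0]; t=np.array(c['tvec']).ravel(); K=np.array(c['camera_matrix'])
    r=R.T@(np.linalg.inv(K)@[u,v,1]); o=-R.T@t
    if z is None: return o+r*c['z_map'][int(round(v)),int(round(u))]
    return o+r*(z-o[2])/r[2]
def cloud(c):
    R=cv2.Rodrigues(np.array(c['rvec']))[0]; t=np.array(c['tvec']).ravel(); K=np.array(c['camera_matrix'])
    h,w=c['z_map'].shape; u,v=np.meshgrid(np.arange(w),np.arange(h))
    r=np.stack([u,v,np.ones_like(u)],-1)@np.linalg.inv(K).T
    return (r*c['z_map'][...,None]-t)@R
E
python3 - <<'E'
from h import *
for n in ['scene','side','wrist']:
    c=snap(n); R=cv2.Rodrigues(np.array(c['rvec']))[0]; print(n,-R.T@np.ravel(c['tvec']),R[2])
a=[np.load(n+'.npz')['frame'] for n in ['scene','side']]
for n,i in zip(['scene','side'],a): cv2.imwrite(f'pics/{n}0.png',cv2.resize(i[...,::-1],(800,600),interpolation=cv2.INTER_CUBIC))
print(get_obs())
E
```

```text
scene [ 1.12814417 -0.66591101  0.77295261] [-0.55804004  0.57102386 -0.60209888]
side [-0.19915639 -0.74599171  0.76258836] [ 0.54912978  0.61210051 -0.569025  ]
wrist [0.13102828 0.54027267 0.38604429] [ 0.26036882 -0.10722643 -0.95953664]
{'time_s': 0.15, 'qpos': array([ 1.11738783e+00,  3.00314866e-01,  1.52141569e+00,  8.35301985e-06,
        1.32065368e+00, -6.66113728e-02]), 'joint_vel': array([-0.00059527, -0.00149093, -0.00087363,  0.00021347,  0.00061143,
        0.00035184]), 'tau': array([ 2.18666675e-03, -5.31960583e+01, -3.52822566e+01,  7.09410547e-02,
        2.35256169e-02, -1.06685434e-04]), 'ee_pos': array([0.20738989, 0.50918069, 0.172542  ]), 'eef_rot': array([-3.14080336e+00, -6.07632954e-05,  2.75479344e+00]), 'force': array([-0.27771417, -0.1778416 , -0.68623935]), 'moment': array([-0.04139364,  0.04925893,  0.00119522]), 'grip_force': 0.0, 'grip_width': 0.09394360117787531}
```

View pics/scene0.png

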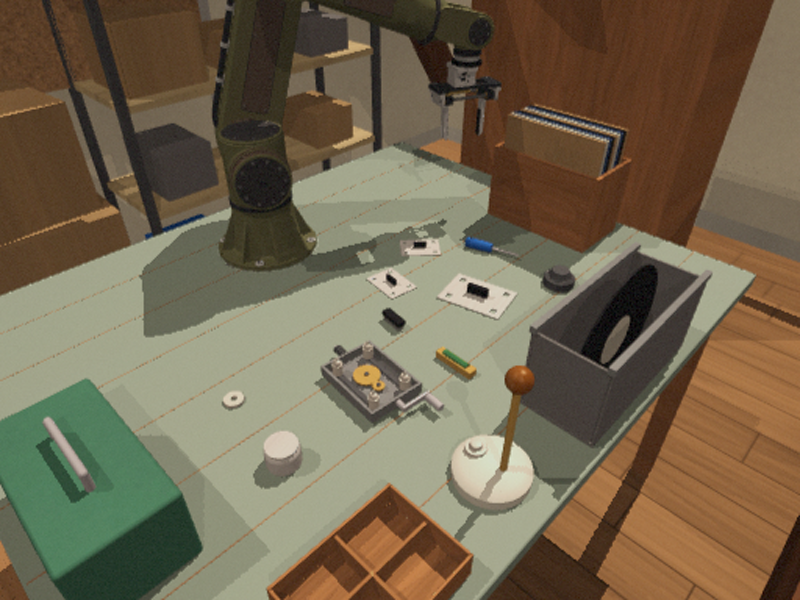

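View pics/side0.png

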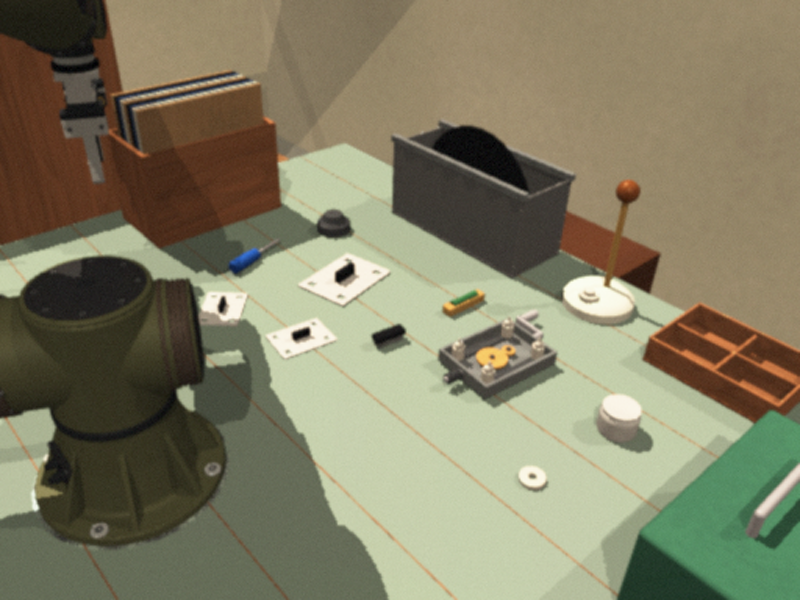

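The scene view shows three candidate plates, at (420,246), (391,283) and (478,294). The last one looks largest, and it appears at (345,278) in the side view. The box is at (372,380) in scene and (497,355) in side. I'll confirm with a crop and measure.

```bash
python3 - <<'E'
from h import *
s=dict(np.load('scene.npz')); d=dict(np.load('side.npz'))
a=s['frame'][145:275,200:340]; b=d['frame'][155:260,180:370]
cv2.imwrite('pics/crop1.png',np.hstack([cv2.resize(a[...,::-1],(400,372),interpolation=cv2.INTER_CUBIC),cv2.resize(b[...,::-1],(400,372)[::1],interpolation=cv2.INTER_CUBIC)]))
k=.64
for n,c,pts in [('scene',s,[(478,294),(391,283),(420,246)]),('side',d,[(345,278),(302,337),(224,308)])]:
    P=cloud(c); 
    for p in pts:
        w=world(c,p[0]*k,p[1]*k,.004)
        # white plate region
        m=(np.linalg.norm(P[...,:2]-w[:2],axis=-1)<.11)&(P[...,2]<.012)&(P[...,2]>-.004)&(c['frame'].min(-1)>np.where(True,150,0))
        n_,l,st,ce=cv2.connectedComponentsWithStats(m.astype(np.uint8)); i=1+st[1:,4].argmax() if n_>1 else 0
        q=P[l==i][:,:2].astype(np.float32)
        r=((np.linalg.norm(P[...,:2]-w[:2],axis=-1)<.05)&(P[...,2]>.014)&(P[...,2]<.04))
        rp=P[r]; top=rp[rp[:,2]>.023] if len(rp) else rp
        print(n,p,w.round(3),cv2.minAreaRect(q),len(q),'rib',len(rp),cv2.minAreaRect(top[:,:2].astype(np.float32)) if len(top)>3 else '',top[:,2].mean() if len(top) else '')
    w=world(c,372*k if n=='scene' else 497*k,380*k if n=='scene' else 355*k,.02)
    m=(np.linalg.norm(P[...,:2]-w[:2],axis=-1)<.14)&(P[...,2]>.024)&(P[...,2]<.034)
    print('box',w,cv2.minAreaRect(P[m][:,:2].astype(np.float32)))
    m=(np.linalg.norm(P[...,:2]-w[:2],axis=-1)<.11)&(P[...,2]>.042)&(P[...,2]<.07)
    nn,l,st,ce=cv2.connectedComponentsWithStats(m.astype(np.uint8))
    for i in range(1,nn): print('pin',ce[i],P[l==i].mean(0).round(4),P[l==i][:,2].max(),st[i,4])
E
```

```text
scene (478, 294) [0.526 0.208 0.004] ((0.5219262838363647, 0.20797069370746613), (0.15558357536792755, 0.12634165585041046), 12.793889999389648) 652 rib 72 ((0.5270199179649353, 0.20111486315727234), (0.04789290204644203, 0.014502747915685177), 16.060855865478516) 0.02799250722978435
scene (391, 283) [0.354 0.099 0.004] ((0.346834272146225, 0.10561029613018036), (0.07922857254743576, 0.11251655220985413), 80.5687484741211) 266 rib 19  
scene (420, 246) [0.29  0.267 0.004] ((0.29225394129753113, 0.27273795008659363), (0.08878801763057709, 0.0805806815624237), 44.000099182128906) 127 rib 15  
box [ 0.566333   -0.16199369  0.02      ] ((0.5746548175811768, -0.1635080724954605), (0.1179901510477066, 0.24300813674926758), 84.66560363769531)
pin [234.94736842 220.94736842] [ 0.512  -0.1227  0.0473] 0.05588379285468148 19
pin [215.16666667 231.16666667] [ 0.5045 -0.1939  0.048 ] 0.058700945359978225 18
pin [258.54166667 240.83333333] [ 0.6209 -0.1334  0.0474] 0.055255551223178184 24
pin [238.56521739 252.69565217] [ 0.6142 -0.2044  0.0478] 0.05637349979590195 23
side (345, 278) [0.525 0.198
[... 343 characters left out ...]
77485513687134, 0.18226517736911774), 70.5293197631836) 2633 rib 35  
side (224, 308) [0.293 0.255 0.004] ((0.3290818929672241, 0.26441067457199097), (0.1424981653690338, 0.20452898740768433), 23.6724796295166) 1245 rib 27  
box [ 0.55876676 -0.16435644  0.02      ] ((0.5708008408546448, -0.16349947452545166), (0.12094232439994812, 0.23939833045005798), 84.67754364013672)
pin [325.19047619 204.85714286] [ 0.6159 -0.1339  0.0476] 0.056788754486062444 21
pin [293.28571429 219.19047619] [ 0.5061 -0.1241  0.0477] 0.05694024716366691 21
pin [344.45454545 218.95454545] [ 0.6085 -0.2054  0.0469] 0.056261069911898304 22
pin [312.5        234.53846154] [ 0.4994 -0.1962  0.047 ] 0.05325628761969855 26
```

View pics/crop1.png

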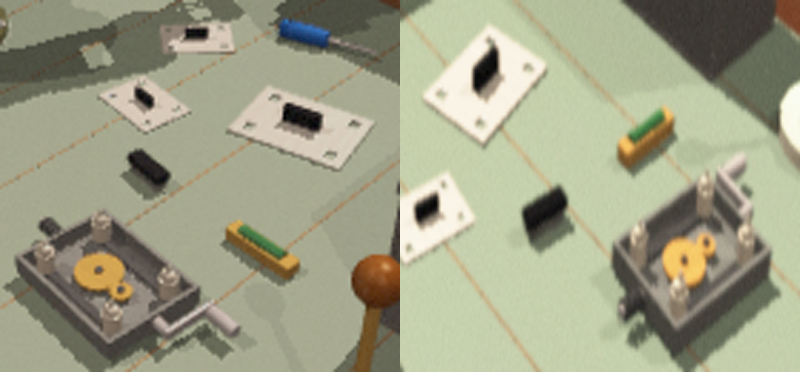

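The crop confirms it: of the three plates, the one at scene (478,294) / side (345,278) is clearly the largest, about 150 x 110 with a 48 x 14 rib, top at 28 mm. The rib is at (0.526, 0.2005), yaw about 15.5°. The box is centred at about (0.560, -0.164), yaw about -5.4°. I'll plan the approach.

```bash
cat >> h.py <<'E'
def delta(x,y,z,yaw):
    "tool-axis shift (mm) after the roll; roll in deg"
    o=get_obs(); p=o['ee_pos']; y0=np.degrees(o['eef_rot'][2]); dyaw=(yaw-y0+180)%360-180
    w=(np.array([x,y,z])-p)*1e3
    for nm,a in (('before roll',y0),('after roll',yaw)):
        a=np.radians(a); print(nm,'dx %.1f dy %.1f dz %.1f'%(w[0]*np.cos(a)+w[1]*np.sin(a),w[0]*np.sin(a)-w[1]*np.cos(a),-w[2]),'roll %.1f'%-dyaw)
    print('at',p.round(4),o['eef_rot'].round(4),o['force'].round(2),o['moment'].round(3),'t',o['time_s'])
E
python3 - <<'E'
from h import *
delta(.526,.2005,.15,195.5)
a=np.array([.207,.509]);b=np.array([.526,.2])
for n in ['scene','side']:
    P=cloud(dict(np.load(n+'.npz'))).reshape(-1,3)
    t=np.clip((P[:,:2]-a)@(b-a)/((b-a)@(b-a)),0.25,1); dd=np.linalg.norm(P[:,:2]-a-t[:,None]*(b-a),axis=1)
    print(n,P[(dd<.13)&(P[:,2]<.4)][:,2].max())
    m=(P[:,2]>.06)&(P[:,0]>.1)&(P[:,1]>.25)&(P[:,0]<.7)&(P[:,2]<.3)&(np.linalg.norm(P[:,:2]-a,axis=1)>.1)
    if m.any(): print(P[m].min(0),P[m].max(0))
E
```

```text
before roll dx -411.5 dy -165.7 dz 22.5 roll -37.7
after roll dx -224.5 dy -382.6 dz 22.5 roll -37.7
at [0.2074 0.5092 0.1725] [-3.1408e+00 -1.0000e-04  2.7548e+00] [-0.28 -0.18 -0.69] [-0.041  0.049  0.001] t 0.15
scene 0.3999632292175246
[0.10021023 0.52643038 0.06000177] [0.6045347  2.42463508 0.29998938]
side 0.39987495093912834
[0.22231865 0.52227852 0.06000595] [0.60372998 1.23985017 0.2999958 ]
```

>>> send_rows(
  rows=[
    {"dx": -25,"dy": -10,"jaw": 0},
    {"dx": -25,"dy": -10,"jaw": 0},
    {"dx": -25,"dy": -10,"jaw": 0},
    {"dx": -25,"dy": -10,"jaw": 0},
    {"dx": -25,"dy": -10,"jaw": 0},
    {"dx": -25,"dy": -10,"jaw": 0},
    {"dx": -25,"dy": -10,"jaw": 0},
    {"dx": -25,"dy": -10,"jaw": 0},
    {"dx": -25,"dy": -10,"jaw": 0},
    {"dx": -25,"dy": -10,"jaw": 0},
    {"dx": -25,"dy": -10,"jaw": 0},
    {"dx": -25,"dy": -10,"jaw": 0},
  ],
)

```text
invalid input at $.rows[0]: expected keys dx, dy, dz, roll, jaw
```

>>> send_rows(
  rows=[
    {"roll": -6.3,"jaw": 0},
    {"roll": -6.3,"jaw": 0},
    {"roll": -6.3,"jaw": 0},
    {"roll": -6.3,"jaw": 0},
    {"roll": -6.3,"jaw": 0},
    {"roll": -6.2,"jaw": 0},
    {"jaw": 0},
    {"jaw": 0},
  ],
)

```text
invalid input at $.rows[0]: expected keys dx, dy, dz, roll, jaw
```

```bash
python3 - <<'E'
from h import *
delta(.526,.2005,.15,195.5); print(get_obs()['grip_width'])
c=snap('wrist'); cv2.imwrite('pics/w1.png',c['frame'][...,::-1])
E
```

```text
before roll dx -411.5 dy -165.7 dz 22.5 roll -37.7
after roll dx -224.5 dy -382.6 dz 22.5 roll -37.7
at [0.2074 0.5092 0.1725] [-3.1408e+00 -1.0000e-04  2.7548e+00] [-0.28 -0.18 -0.69] [-0.041  0.049  0.001] t 0.15
0.09394360117787531
```

View pics/w1.png

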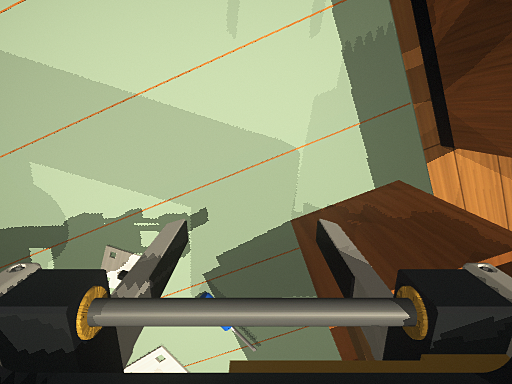

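The wrist view shows the crate beside the right finger (about 350,230) and bare table elsewhere. The move was refused because every row needs all five keys, so I'll resend it.

>>> send_rows(
  rows=[
    {"dx": -25,"dy": -10,"dz": 0,"roll": 0,"jaw": 0},
    {"dx": -25,"dy": -10,"dz": 0,"roll": 0,"jaw": 0},
    {"dx": -25,"dy": -10,"dz": 0,"roll": 0,"jaw": 0},
    {"dx": -25,"dy": -10,"dz": 0,"roll": 0,"jaw": 0},
    {"dx": -25,"dy": -10,"dz": 0,"roll": 0,"jaw": 0},
    {"dx": -25,"dy": -10,"dz": 0,"roll": 0,"jaw": 0},
    {"dx": -25,"dy": -10,"dz": 0,"roll": 0,"jaw": 0},
    {"dx": -25,"dy": -10,"dz": 0,"roll": 0,"jaw": 0},
    {"dx": -25,"dy": -10,"dz": 0,"roll": 0,"jaw": 0},
    {"dx": -25,"dy": -10,"dz": 0,"roll": 0,"jaw": 0},
    {"dx": -25,"dy": -10,"dz": 0,"roll": 0,"jaw": 0},
    {"dx": -25,"dy": -10,"dz": 0,"roll": 0,"jaw": 0},
  ],
)

```text
time_s: 1.2
ee_pos: [0.4408, 0.2839, 0.1729]
eef_rot: [-3.141, -0.0, 2.755]
force: [0.8, 1.5, -0.3]
grip_width: 0.0469
grip_force: 0.0
```

>>> send_rows(
  rows=[
    {"dx": -25,"dy": -10,"dz": 0,"roll": 0,"jaw": 0},
    {"dx": -25,"dy": -10,"dz": 0,"roll": 0,"jaw": 0},
    {"dx": -25,"dy": -10,"dz": 0,"roll": 0,"jaw": 0},
    {"dx": -25,"dy": -10,"dz": 0,"roll": 0,"jaw": 0},
    {"dx": 0,"dy": 0,"dz": 0,"roll": -6.3,"jaw": 0},
    {"dx": 0,"dy": 0,"dz": 0,"roll": -6.3,"jaw": 0},
    {"dx": 0,"dy": 0,"dz": 0,"roll": -6.3,"jaw": 0},
    {"dx": 0,"dy": 0,"dz": 0,"roll": -6.3,"jaw": 0},
    {"dx": 0,"dy": 0,"dz": 0,"roll": -6.3,"jaw": 0},
    {"dx": 0,"dy": 0,"dz": 0,"roll": -6.2,"jaw": 0},
    {"dx": 0,"dy": 0,"dz": 0,"roll": 0,"jaw": 0},
    {"dx": 0,"dy": 0,"dz": 0,"roll": 0,"jaw": 0},
  ],
)

```text
time_s: 2.2
ee_pos: [0.5175, 0.2103, 0.1728]
eef_rot: [-3.142, -0.0, -2.874]
force: [-1.2, 0.3, -0.1]
grip_width: 0.0472
grip_force: 0.0
```

```bash
python3 - <<'E'
from h import *
delta(.526,.2005,.15,195.5); print(get_obs()['grip_width'])
c=snap('wrist'); cv2.imwrite('pics/w2.png',c['frame'][...,::-1])
P=cloud(c); w=np.array([.526,.2])
m=(np.linalg.norm(P[...,:2]-w,axis=-1)<.05)&(P[...,2]>.02)&(P[...,2]<.035)
print(m.sum(),cv2.minAreaRect(P[m][:,:2].astype(np.float32)),P[m][:,2].mean())
E
```

```text
before roll dx -5.6 dy -11.7 dz 22.8 roll -0.2
after roll dx -5.6 dy -11.7 dz 22.8 roll -0.2
at [0.5175 0.2103 0.1728] [-3.1416e+00 -3.0000e-04 -2.8737e+00] [-1.25  0.3  -0.13] [-0.001  0.003 -0.026] t 2.2
0.04724976914378417
309 ((0.5244932174682617, 0.2024548202753067), (0.048899173736572266, 0.011943497695028782), 12.908154487609863) 0.02956635441500622
```

View pics/w2.png

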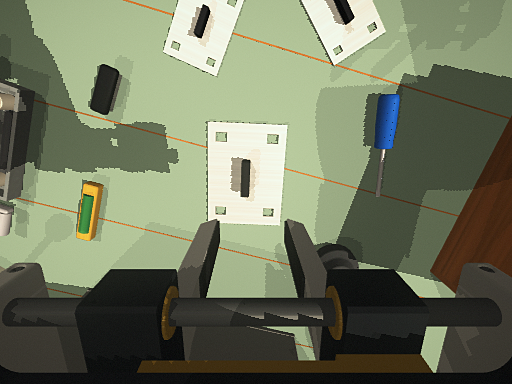

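The wrist view shows the large plate centred at (247,173), with holes at about (221,138), (272,140), (220,211) and (268,212). The rib reads (0.5245, 0.2025), yaw 13°. I'll cross-check with the holes.

```bash
python3 - <<'E'
from h import *
c=dict(np.load('wrist.npz')); g=c['frame'].astype(int)
h=np.array([world(c,u,v,.004)[:2] for u,v in [(221,138),(272,140),(220,211),(268,212)]])
print(h.round(4),h.mean(0)); d=h[2:]-h[:2]; print(np.degrees(np.arctan2(d[:,1],d[:,0])),np.linalg.norm(d,axis=1)); d=h[1::2]-h[::2]; print(np.degrees(np.arctan2(d[:,1],d[:,0])),np.linalg.norm(d,axis=1))
P=cloud(c); w=h.mean(0)
m=(np.linalg.norm(P[...,:2]-w,axis=-1)<.12)&(c['frame'].min(-1)>215)
n,l,st,ce=cv2.connectedComponentsWithStats(m.astype(np.uint8)); i=1+st[1:,4].argmax()
q=P[l==i]; print(st[i],cv2.minAreaRect(q[:,:2].astype(np.float32)),q[:,2].mean())
delta(.525,.202,.08,193.2)
E
```

```text
[[0.4819 0.1558]
 [0.4656 0.2257]
 [0.5887 0.1798]
 [0.5709 0.2507]] [0.52679693 0.20300088]
[12.70264011 13.34298872] [0.10945377 0.10824527]
[103.12954048 104.07533746] [0.07184601 0.07307473]
[ 208  122   79  103 6098] ((0.518819272518158, 0.20142538845539093), (0.16340935230255127, 0.10928989201784134), 12.724283218383789) 0.007272157641375014
before roll dx -5.0 dy -10.0 dz 92.9 roll 2.1
after roll dx -5.4 dy -9.8 dz 92.9 roll 2.1
at [0.5175 0.2103 0.1729] [-3.1416e+00 -2.0000e-04 -2.8743e+00] [ 0.42  0.91 -0.45] [ 0.059 -0.015 -0.002] t 2.25
```

>>> send_rows(
  rows=[
    {"dx": -6.5,"dy": -10,"dz": 0,"roll": 2.2,"jaw": 0},
    {"dx": 0,"dy": 0,"dz": 25,"roll": 0,"jaw": 0},
    {"dx": 0,"dy": 0,"dz": 25,"roll": 0,"jaw": 0},
    {"dx": 0,"dy": 0,"dz": 25,"roll": 0,"jaw": 0},
    {"dx": 0,"dy": 0,"dz": 25,"roll": 0,"jaw": 0},
    {"dx": 0,"dy": 0,"dz": 25,"roll": 0,"jaw": 0},
    {"dx": 0,"dy": 0,"dz": 20,"roll": 0,"jaw": 0},
    {"dx": 0,"dy": 0,"dz": 14,"roll": 0,"jaw": 0},
    {"dx": 0,"dy": 0,"dz": 0,"roll": 0,"jaw": 0},
    {"dx": 0,"dy": 0,"dz": 0,"roll": 0,"jaw": 0},
  ],
)

```text
time_s: 3.08
ee_pos: [0.5268, 0.2019, 0.0138]
eef_rot: [-3.141, -0.001, -2.912]
force: [-0.7, 0.1, 0.1]
grip_width: 0.0472
grip_force: 0.0
```

>>> send_rows(
  rows=[
    {"dx": 0,"dy": 0,"dz": 7,"roll": 0,"jaw": 0},
    {"dx": 0,"dy": 0,"dz": 0,"roll": 0,"jaw": 0},
    {"dx": 0,"dy": 0,"dz": 0,"roll": 0,"jaw": 1},
    {"dx": 0,"dy": 0,"dz": 0,"roll": 0,"jaw": 1},
    {"dx": 0,"dy": 0,"dz": 0,"roll": 0,"jaw": 1},
    {"dx": 0,"dy": 0,"dz": 0,"roll": 0,"jaw": 1},
    {"dx": 0,"dy": 0,"dz": 0,"roll": 0,"jaw": 1},
    {"dx": 0,"dy": 0,"dz": 0,"roll": 0,"jaw": 1},
  ],
  force=30,
)

```text
time_s: 3.75
ee_pos: [0.5266, 0.2024, 0.0071]
eef_rot: [-3.142, 0.0, -2.909]
force: [-0.1, -0.8, -0.7]
grip_width: 0.0105
grip_force: 0.0
```

>>> send_rows(
  rows=[
    {"dx": 0,"dy": 0,"dz": -4,"roll": 0,"jaw": 1},
    {"dx": 0,"dy": 0,"dz": -10,"roll": 0,"jaw": 1},
    {"dx": 0,"dy": 0,"dz": -25,"roll": 0,"jaw": 1},
    {"dx": 0,"dy": 0,"dz": -25,"roll": 0,"jaw": 1},
    {"dx": 0,"dy": 0,"dz": -25,"roll": 0,"jaw": 1},
    {"dx": 0,"dy": 0,"dz": -25,"roll": 0,"jaw": 1},
    {"dx": 0,"dy": 0,"dz": -15,"roll": 0,"jaw": 1},
    {"dx": 0,"dy": 0,"dz": 0,"roll": 0,"jaw": 1},
    {"dx": 0,"dy": 0,"dz": 0,"roll": 0,"jaw": 1},
    {"dx": 0,"dy": 0,"dz": 0,"roll": 0,"jaw": 1},
  ],
)

```text
time_s: 4.58
ee_pos: [0.526, 0.2022, 0.1351]
eef_rot: [-3.141, -0.001, -2.909]
force: [0.9, 0.4, -0.5]
grip_width: 0.0011
grip_force: 0.0
```

```bash
python3 - <<'E'
from h import *
delta(.560,-.164,.13,174.6)
E
```

```text
before roll dx 51.4 dy -364.2 dz 5.1 roll 18.7
after roll dx -68.3 dy -361.4 dz 5.1 roll 18.7
at [0.526  0.2022 0.1351] [-3.1415e+00 -1.2000e-03 -2.9088e+00] [ 0.94  0.35 -0.51] [ 0.057  0.025 -0.002] t 4.5833
```

The grip missed: the fingers shut fully with no grip force. I'll look again.

>>> send_rows(
  rows=[
    {"dx": 0,"dy": 0,"dz": 0,"roll": 0,"jaw": 0},
    {"dx": 0,"dy": 0,"dz": 0,"roll": 0,"jaw": 0},
    {"dx": 0,"dy": 0,"dz": 0,"roll": 0,"jaw": 0},
    {"dx": 0,"dy": 0,"dz": 0,"roll": 0,"jaw": 0},
    {"dx": 0,"dy": 0,"dz": 0,"roll": 0,"jaw": 0},
    {"dx": 0,"dy": 0,"dz": 0,"roll": 0,"jaw": 0},
  ],
)

```text
time_s: 5.08
ee_pos: [0.5265, 0.2024, 0.1358]
eef_rot: [-3.142, -0.0, -2.909]
force: [1.2, -0.8, 0.1]
grip_width: 0.0367
grip_force: 0.0
```

```bash
python3 - <<'E'
from h import *
c=snap('wrist'); s=snap('scene')
cv2.imwrite('pics/w3.png',np.hstack([c['frame'][...,::-1][:,100:420],cv2.resize(s['frame'][130:260,200:360][...,::-1],(473,384))]))
for n,c in (('w',c),('s',s)):
    P=cloud(c); w=np.array([.526,.2])
    m=(np.linalg.norm(P[...,:2]-w,axis=-1)<.05)&(P[...,2]>.02)&(P[...,2]<.04)
    print(n,m.sum(),cv2.minAreaRect(P[m][:,:2].astype(np.float32)),P[m][:,2].mean())
E
```

```text
w 376 ((0.5244803428649902, 0.20290492475032806), (0.04911550134420395, 0.011146770790219307), 13.23841667175293) 0.02953420077930616
s 58 ((0.5275402665138245, 0.2020101100206375), (0.04912985488772392, 0.016641955822706223), 11.97996997833252) 0.026435372253971866
```

View pics/w3.png

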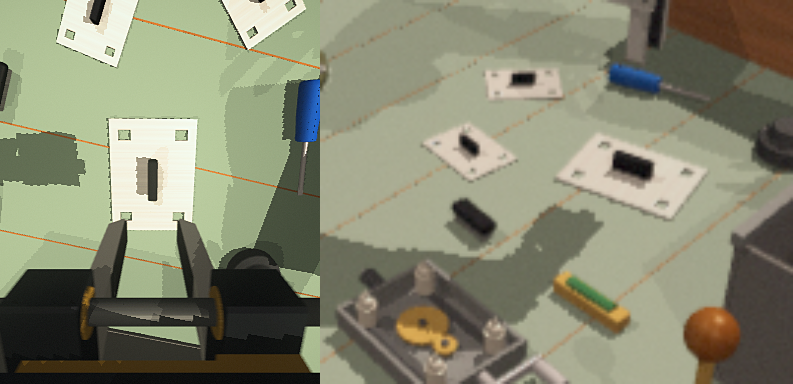

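```bash
python3 - <<'E'
from h import *
o=get_obs(); print(o['ee_pos'],o['eef_rot'])
for n in ['wrist','scene']:
    c=dict(np.load(n+'.npz')); f=lambda p: cv2.projectPoints(np.array([p],float),c['rvec'],c['tvec'],c['camera_matrix'],None)[0].ravel().round(1)
    p=o['ee_pos']; print(n,'tcp',f(p),'grasp',f(p+[0,0,.019]),'rib',f([.526,.2025,.028]), 'origin', f([0,0,0]))
    P=cloud(c)
    m=(P[...,2]>.125)&(P[...,2]<.26)&(np.linalg.norm(P[...,:2]-p[:2],axis=-1)<.15); q=P[m]; k=np.argsort(q[:,2])[:60]; print(m.sum(),q[k].mean(0),q[:,2].min())
s=dict(np.load('scene.npz')); cv2.imwrite('pics/s4.png',cv2.resize(s['frame'][0:200,180:380][...,::-1],(600,600)))
E
```

```text
[0.52649317 0.20241123 0.1359002 ] [-3.14158384e+00 -6.46758537e-05 -2.90876576e+00]
wrist tcp [251.7 213.9] grasp [251.7 222.6] rib [251.9 182. ] origin [ 151.4 -547.4]
4065 [0.52252344 0.20293103 0.17241908] 0.16987340895941028
scene tcp [308.4 157.1] grasp [309.  152.2] rib [305.5 183.3] origin [171.4 156.3]
222 [0.53016138 0.20082432 0.18151735] 0.16891776142808043
```

View pics/s4.png

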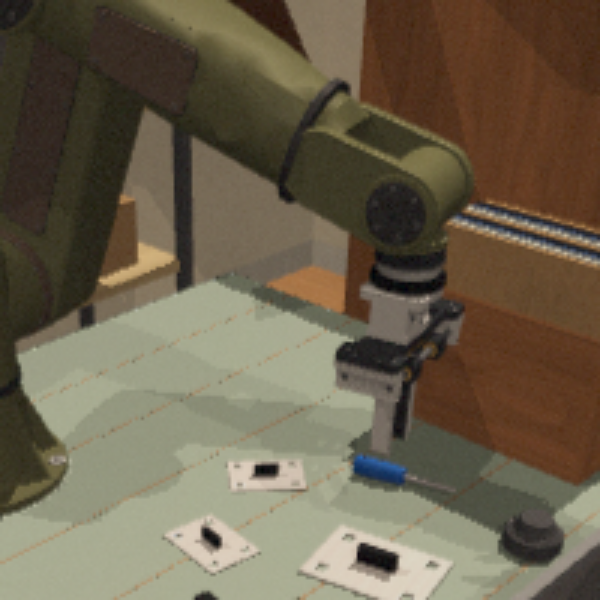

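The picture shows the fingertips ending at crop (390,450), higher than the reported TCP. Both depth maps put the tips at z≈0.169 while the reported value is 0.136. So the reported z reads about 33 mm low, and the fingers closed above the rib. I'll descend with that correction and verify.

>>> send_rows(
  rows=[
    {"dx": 0,"dy": 0,"dz": 25,"roll": 0,"jaw": 0},
    {"dx": 0,"dy": 0,"dz": 25,"roll": 0,"jaw": 0},
    {"dx": 0,"dy": 0,"dz": 25,"roll": 0,"jaw": 0},
    {"dx": 0,"dy": 0,"dz": 25,"roll": 0,"jaw": 0},
    {"dx": 0,"dy": 0,"dz": 20,"roll": 0,"jaw": 0},
    {"dx": 0,"dy": 0,"dz": 15,"roll": 0,"jaw": 0},
    {"dx": 0,"dy": 0,"dz": 8,"roll": 0,"jaw": 0},
    {"dx": 0,"dy": 0,"dz": 0,"roll": 0,"jaw": 0},
    {"dx": 0,"dy": 0,"dz": 0,"roll": 0,"jaw": 0},
  ],
)

```text
time_s: 5.93
ee_pos: [0.5267, 0.2025, -0.0066]
eef_rot: [3.142, 0.0, -2.909]
force: [-0.4, -0.1, 0.4]
grip_width: 0.047
grip_force: 0.0
```

```bash
python3 - <<'E'
from h import *
o=get_obs(); print(o['ee_pos'],o['grip_width'])
s=snap('scene'); d=snap('side')
cv2.imwrite('pics/s5.png',np.hstack([cv2.resize(s['frame'][130:210,265:345][...,::-1],(400,400),interpolation=cv2.INTER_CUBIC),cv2.resize(d['frame'][130:210,180:260][...,::-1],(400,400),interpolation=cv2.INTER_CUBIC)]))
E
```

```text
[ 0.52673864  0.2024725  -0.00661284] 0.04695625562923781
```

View pics/s5.png

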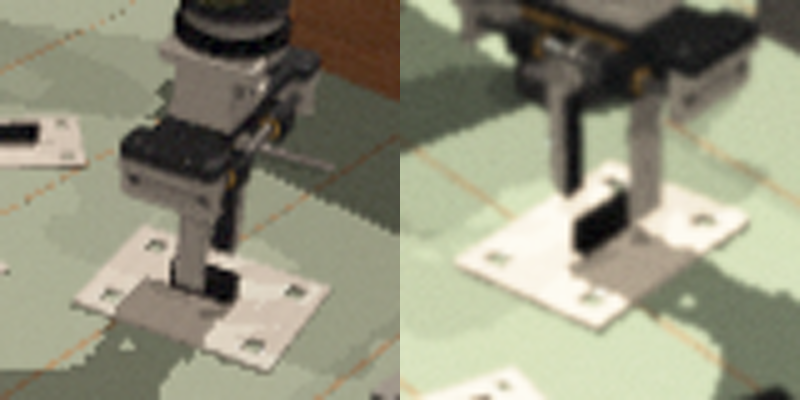

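The fingers straddle the rib: in the side half the tips are at (570,195) and (645,230), with the rib at (602,222). They're still about 20 mm above the plate, so I'll descend and feel for it.

>>> send_rows(
  rows=[
    {"dx": 0,"dy": 0,"dz": 8,"roll": 0,"jaw": 0},
    {"dx": 0,"dy": 0,"dz": 7,"roll": 0,"jaw": 0},
    {"dx": 0,"dy": 0,"dz": 2,"roll": 0,"jaw": 0},
    {"dx": 0,"dy": 0,"dz": 0,"roll": 0,"jaw": 0},
    {"dx": 0,"dy": 0,"dz": 0,"roll": 0,"jaw": 0},
  ],
)

```text
time_s: 6.45
ee_pos: [0.5264, 0.2024, -0.0242]
eef_rot: [-3.142, -0.0, -2.909]
force: [-0.1, 0.2, 0.4]
grip_width: 0.0468
grip_force: 0.0
```

>>> send_rows(
  rows=[
    {"dx": 0,"dy": 0,"dz": 1.5,"roll": 0,"jaw": 0},
    {"dx": 0,"dy": 0,"dz": 0,"roll": 0,"jaw": 0},
  ],
)

```text
time_s: 6.62
ee_pos: [0.5265, 0.2024, -0.0256]
eef_rot: [3.142, 0.0, -2.909]
force: [-0.2, 0.3, -1.0]
grip_width: 0.0472
grip_force: 0.0
```

>>> send_rows(
  rows=[
    {"dx": 0,"dy": 0,"dz": 1,"roll": 0,"jaw": 0},
    {"dx": 0,"dy": 0,"dz": 0,"roll": 0,"jaw": 0},
  ],
)

```text
time_s: 6.78
ee_pos: [0.5265, 0.2024, -0.0266]
eef_rot: [-3.142, -0.0, -2.909]
force: [-0.0, 0.6, -0.3]
grip_width: 0.0469
grip_force: 0.0
```

>>> send_rows(
  rows=[
    {"dx": 0,"dy": 0,"dz": 0,"roll": 0,"jaw": 1},
    {"dx": 0,"dy": 0,"dz": 0,"roll": 0,"jaw": 1},
    {"dx": 0,"dy": 0,"dz": 0,"roll": 0,"jaw": 1},
    {"dx": 0,"dy": 0,"dz": 0,"roll": 0,"jaw": 1},
    {"dx": 0,"dy": 0,"dz": 0,"roll": 0,"jaw": 1},
    {"dx": 0,"dy": 0,"dz": 0,"roll": 0,"jaw": 1},
    {"dx": 0,"dy": 0,"dz": 0,"roll": 0,"jaw": 1},
    {"dx": 0,"dy": 0,"dz": 0,"roll": 0,"jaw": 1},
  ],
  force=30,
)

```text
time_s: 7.45
ee_pos: [0.5265, 0.2024, -0.0265]
eef_rot: [3.142, -0.0, -2.909]
force: [-0.3, 0.7, -0.5]
grip_width: 0.0116
grip_force: 30.0
```

>>> send_rows(
  rows=[
    {"dx": 0,"dy": 0,"dz": -4,"roll": 0,"jaw": 1},
    {"dx": 0,"dy": 0,"dz": -10,"roll": 0,"jaw": 1},
    {"dx": 0,"dy": 0,"dz": -20,"roll": 0,"jaw": 1},
    {"dx": 0,"dy": 0,"dz": -20,"roll": 0,"jaw": 1},
    {"dx": 0,"dy": 0,"dz": -20,"roll": 0,"jaw": 1},
    {"dx": 0,"dy": 0,"dz": -20,"roll": 0,"jaw": 1},
    {"dx": 0,"dy": 0,"dz": -16,"roll": 0,"jaw": 1},
    {"dx": 0,"dy": 0,"dz": -10,"roll": 0,"jaw": 1},
    {"dx": 0,"dy": 0,"dz": 0,"roll": 0,"jaw": 1},
    {"dx": 0,"dy": 0,"dz": 0,"roll": 0,"jaw": 1},
  ],
)

```text
time_s: 8.28
ee_pos: [0.5264, 0.2023, 0.0934]
eef_rot: [-3.142, 0.0, -2.909]
force: [-0.4, 1.0, -3.1]
grip_width: 0.0113
grip_force: 30.0
```

```bash
python3 - <<'E'
from h import *
delta(.560,-.164,.0935,174.6)
for n in ['scene','side']:
    P=cloud(dict(np.load(n+'.npz'))).reshape(-1,3)
    m=(P[:,2]>.08)&(P[:,2]<.3)&(P[:,0]>.35)&(P[:,0]<.85)&(P[:,1]>-.45)&(P[:,1]<.1)
    q=P[m]; print(n,len(q)); 
    if len(q): print(q.min(0),q.max(0))
E
```

```text
before roll dx 51.8 dy -364.2 dz -0.1 roll 18.7
after roll dx -67.9 dy -361.5 dz -0.1 roll 18.7
at [0.5264 0.2023 0.0934] [-3.1416e+00  3.0000e-04 -2.9088e+00] [-0.41  1.04 -3.15] [0.061 0.018 0.046] t 8.2833
scene 1029
[ 0.77916035 -0.17639131  0.08033769] [0.84985291 0.09990791 0.24043544]
side 1396
[ 0.77427992 -0.17988479  0.08023586] [0.84995938 0.09988155 0.24269265]
```

>>> send_rows(
  rows=[
    {"dx": 0,"dy": 0,"dz": 0,"roll": 4.7,"jaw": 1},
    {"dx": 0,"dy": 0,"dz": 0,"roll": 4.7,"jaw": 1},
    {"dx": 0,"dy": 0,"dz": 0,"roll": 4.7,"jaw": 1},
    {"dx": 0,"dy": 0,"dz": 0,"roll": 4.6,"jaw": 1},
    {"dx": -2,"dy": -12,"dz": 0,"roll": 0,"jaw": 1},
    {"dx": -5,"dy": -24,"dz": 0,"roll": 0,"jaw": 1},
    {"dx": -5,"dy": -26,"dz": 0,"roll": 0,"jaw": 1},
    {"dx": -5,"dy": -26,"dz": 0,"roll": 0,"jaw": 1},
    {"dx": -5,"dy": -26,"dz": 0,"roll": 0,"jaw": 1},
    {"dx": -5,"dy": -26,"dz": 0,"roll": 0,"jaw": 1},
    {"dx": -5,"dy": -26,"dz": 0,"roll": 0,"jaw": 1},
    {"dx": -5,"dy": -26,"dz": 0,"roll": 0,"jaw": 1},
  ],
)

```text
time_s: 9.28
ee_pos: [0.5447, 0.0059, 0.0924]
eef_rot: [-3.141, -0.002, 3.05]
force: [0.4, 0.9, -3.1]
grip_width: 0.0119
grip_force: 30.0
```

>>> send_rows(
  rows=[
    {"dx": -5,"dy": -26,"dz": 0,"roll": 0,"jaw": 1},
    {"dx": -5,"dy": -26,"dz": 0,"roll": 0,"jaw": 1},
    {"dx": -5,"dy": -26,"dz": 0,"roll": 0,"jaw": 1},
    {"dx": -5,"dy": -26,"dz": 0,"roll": 0,"jaw": 1},
    {"dx": -5,"dy": -26,"dz": 0,"roll": 0,"jaw": 1},
    {"dx": -4,"dy": -24,"dz": 0,"roll": 0,"jaw": 1},
    {"dx": -2,"dy": -10,"dz": 0,"roll": 0,"jaw": 1},
    {"dx": 0,"dy": 0,"dz": 0,"roll": 0,"jaw": 1},
    {"dx": 0,"dy": 0,"dz": 0,"roll": 0,"jaw": 1},
    {"dx": 0,"dy": 0,"dz": 0,"roll": 0,"jaw": 1},
  ],
)

```text
time_s: 10.12
ee_pos: [0.5606, -0.1574, 0.093]
eef_rot: [3.141, -0.001, 3.049]
force: [0.3, 0.0, -1.5]
grip_width: 0.0118
grip_force: 30.0
```

```bash
python3 - <<'E'
from h import *
delta(.560,-.164,.0935,174.6)
s=snap('scene'); d=snap('side'); w=snap('wrist')
for n,c in (('scene',s),('side',d),('wrist',w)):
    P=cloud(c); p=get_obs()['ee_pos']
    m=(np.linalg.norm(P[...,:2]-p[:2],axis=-1)<.11)&(P[...,2]>.11)&(P[...,2]<.145)&(c['frame'].min(-1)>120)
    nn,l,st,ce=cv2.connectedComponentsWithStats(m.astype(np.uint8)); i=1+st[1:,4].argmax(); q=P[l==i]
    print(n,len(q),cv2.minAreaRect(q[:,:2].astype(np.float32)),np.median(q[:,2]))
cv2.imwrite('pics/j6.png',np.hstack([cv2.resize(s['frame'][150:300,190:340][...,::-1],(400,400),interpolation=cv2.INTER_CUBIC),cv2.resize(d['frame'][120:270,260:410][...,::-1],(400,400),interpolation=cv2.INTER_CUBIC)]))
E
```

```text
before roll dx 0.0 dy -6.6 dz -0.5 roll 0.1
after roll dx 0.0 dy -6.6 dz -0.5 roll 0.1
at [ 0.5606 -0.1574  0.093 ] [ 3.1412e+00 -8.0000e-04  3.0493e+00] [ 0.25  0.   -1.5 ] [ 0.057 -0.063  0.047] t 10.1167
scene 964 ((0.5615415573120117, -0.15735803544521332), (0.11150995641946793, 0.15447482466697693), 84.76935577392578) 0.1246258577816044
side 1187 ((0.5597130060195923, -0.15895576775074005), (0.11272158473730087, 0.15425045788288116), 84.72283935546875) 0.12343734284356911
wrist 17544 ((0.539452314376831, -0.15546151995658875), (0.11074715107679367, 0.10933349281549454), 84.72004699707031) 0.12574631303437658
```

View pics/j6.png

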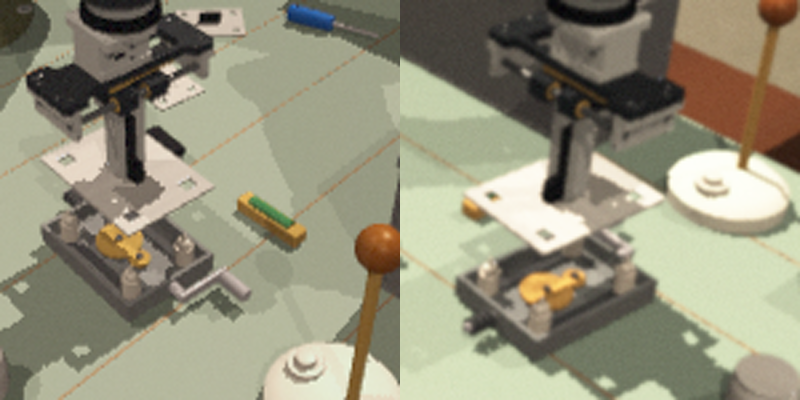

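The plate is held level over the box, yaw -5.25°, top at z≈0.124. In the left half the pins are visible at (68,222), (130,280) and (183,250). Correcting the pin clouds for the side each camera sees puts the box centre at about (0.5602, -0.1628), so I shift the plate about -4.8 mm in y and come down to just above the pins.

>>> send_rows(
  rows=[
    {"dx": 0,"dy": -4.8,"dz": 0,"roll": 0,"jaw": 1},
    {"dx": 0,"dy": 0,"dz": 12,"roll": 0,"jaw": 1},
    {"dx": 0,"dy": 0,"dz": 15,"roll": 0,"jaw": 1},
    {"dx": 0,"dy": 0,"dz": 15,"roll": 0,"jaw": 1},
    {"dx": 0,"dy": 0,"dz": 10,"roll": 0,"jaw": 1},
    {"dx": 0,"dy": 0,"dz": 4,"roll": 0,"jaw": 1},
    {"dx": 0,"dy": 0,"dz": 0,"roll": 0,"jaw": 1},
    {"dx": 0,"dy": 0,"dz": 0,"roll": 0,"jaw": 1},
    {"dx": 0,"dy": 0,"dz": 0,"roll": 0,"jaw": 1},
  ],
)

```text
time_s: 11.02
ee_pos: [0.561, -0.1633, 0.0382]
eef_rot: [-3.141, 0.001, 3.048]
force: [-0.3, 0.2, -3.4]
grip_width: 0.0118
grip_force: 30.0
```

```bash
python3 - <<'E'
from h import *
o=get_obs(); print(o['ee_pos'],o['eef_rot'],o['force'],o['moment'])
p=o['ee_pos']
C=[]
for n in ['scene','side']:
    c=snap(n); P=cloud(c)
    m=(np.linalg.norm(P[...,:2]-p[:2],axis=-1)<.11)&(P[...,2]>.055)&(P[...,2]<.08)&(c['frame'].min(-1)>110)
    nn,l,st,ce=cv2.connectedComponentsWithStats(m.astype(np.uint8)); i=1+st[1:,4].argmax(); q=P[l==i]
    print(n,len(q),cv2.minAreaRect(q[:,:2].astype(np.float32)),np.median(q[:,2]))
E
```

```text
[ 0.56095457 -0.16334867  0.03820884] [-3.14123953e+00  1.20878409e-03  3.04806155e+00] [-0.34467509  0.16791404 -3.36198287] [-0.02605302  0.04923888 -0.04831124]
scene 965 ((0.5616435408592224, -0.16379284858703613), (0.11195966601371765, 0.15253306925296783), 84.93245697021484) 0.06985546751902796
side 1219 ((0.5605418086051941, -0.16499517858028412), (0.11309631913900375, 0.15515677630901337), 84.28690338134766) 0.06836456282003779
```

>>> send_rows(
  rows=[
    {"dx": 0.7,"dy": 1.3,"dz": 0,"roll": 0,"jaw": 1},
    {"dx": 0,"dy": 0,"dz": 3,"roll": 0,"jaw": 1},
    {"dx": 0,"dy": 0,"dz": 2,"roll": 0,"jaw": 1},
    {"dx": 0,"dy": 0,"dz": 0,"roll": 0,"jaw": 1},
  ],
)

```text
time_s: 11.45
ee_pos: [0.5596, -0.1617, 0.0319]
eef_rot: [3.141, -0.001, 3.048]
force: [-0.5, 0.4, -1.7]
grip_width: 0.0116
grip_force: 30.0
```

>>> send_rows(
  rows=[
    {"dx": 0,"dy": 0,"dz": 1,"roll": 0,"jaw": 1},
    {"dx": 0,"dy": 0,"dz": 1,"roll": 0,"jaw": 1},
    {"dx": 0,"dy": 0,"dz": 0,"roll": 0,"jaw": 1},
  ],
)

```text
time_s: 11.7
ee_pos: [0.5598, -0.1618, 0.0302]
eef_rot: [3.142, -0.0, 3.048]
force: [-0.2, -0.2, -3.7]
grip_width: 0.0114
grip_force: 30.0
```

>>> send_rows(
  rows=[
    {"dx": 0,"dy": 0,"dz": 1,"roll": 0,"jaw": 1},
    {"dx": 0,"dy": 0,"dz": 1,"roll": 0,"jaw": 1},
    {"dx": 0,"dy": 0,"dz": 0,"roll": 0,"jaw": 1},
  ],
)

```text
time_s: 11.95
ee_pos: [0.5598, -0.1618, 0.0282]
eef_rot: [3.142, -0.0, 3.048]
force: [0.6, -0.1, -2.7]
grip_width: 0.0114
grip_force: 30.0
```

>>> send_rows(
  rows=[
    {"dx": 0,"dy": 0,"dz": 1,"roll": 0,"jaw": 1},
    {"dx": 0,"dy": 0,"dz": 0,"roll": 0,"jaw": 1},
    {"dx": 0,"dy": 0,"dz": 0,"roll": 0,"jaw": 1},
  ],
)

```text
time_s: 12.2
ee_pos: [0.5599, -0.1618, 0.0274]
eef_rot: [-3.142, -0.0, 3.048]
force: [0.9, 0.7, -3.4]
grip_width: 0.0121
grip_force: 30.0
```

>>> send_rows(
  rows=[
    {"dx": 0,"dy": 0,"dz": 1,"roll": 0,"jaw": 1},
    {"dx": 0,"dy": 0,"dz": 0,"roll": 0,"jaw": 1},
  ],
)

```text
time_s: 12.37
ee_pos: [0.5599, -0.1618, 0.0263]
eef_rot: [3.142, -0.0, 3.048]
force: [-0.6, -0.7, -2.7]
grip_width: 0.012
grip_force: 30.0
```

>>> send_rows(
  rows=[
    {"dx": 0,"dy": 0,"dz": 1,"roll": 0,"jaw": 1},
    {"dx": 0,"dy": 0,"dz": 0,"roll": 0,"jaw": 1},
  ],
)

```text
time_s: 12.53
ee_pos: [0.5599, -0.1618, 0.0253]
eef_rot: [3.142, -0.0, 3.048]
force: [-0.1, -0.5, -2.6]
grip_width: 0.0117
grip_force: 30.0
```

>>> send_rows(
  rows=[
    {"dx": 0,"dy": 0,"dz": 1,"roll": 0,"jaw": 1},
    {"dx": 0,"dy": 0,"dz": 0,"roll": 0,"jaw": 1},
  ],
)

```text
time_s: 12.7
ee_pos: [0.5598, -0.1618, 0.0243]
eef_rot: [3.142, -0.0, 3.048]
force: [-0.2, 0.0, -3.7]
grip_width: 0.0117
grip_force: 30.0
```

>>> send_rows(
  rows=[
    {"dx": 0,"dy": 0,"dz": 1,"roll": 0,"jaw": 1},
    {"dx": 0,"dy": 0,"dz": 0,"roll": 0,"jaw": 1},
  ],
)

```text
time_s: 12.87
ee_pos: [0.5599, -0.1618, 0.0233]
eef_rot: [3.142, -0.0, 3.048]
force: [0.2, -0.4, -2.7]
grip_width: 0.0118
grip_force: 30.0
```

>>> send_rows(
  rows=[
    {"dx": 0,"dy": 0,"dz": 1,"roll": 0,"jaw": 1},
    {"dx": 0,"dy": 0,"dz": 0,"roll": 0,"jaw": 1},
  ],
)

```text
time_s: 13.03
ee_pos: [0.5598, -0.1618, 0.0223]
eef_rot: [3.142, -0.0, 3.048]
force: [0.2, 0.5, -2.8]
grip_width: 0.0118
grip_force: 30.0
```

>>> send_rows(
  rows=[
    {"dx": 0,"dy": 0,"dz": 1,"roll": 0,"jaw": 1},
    {"dx": 0,"dy": 0,"dz": 0,"roll": 0,"jaw": 1},
  ],
)

```text
time_s: 13.2
ee_pos: [0.5599, -0.1618, 0.0213]
eef_rot: [3.142, -0.0, 3.048]
force: [0.3, -0.1, -3.0]
grip_width: 0.0118
grip_force: 30.0
```

>>> send_rows(
  rows=[
    {"dx": 0,"dy": 0,"dz": 1,"roll": 0,"jaw": 1},
    {"dx": 0,"dy": 0,"dz": 0,"roll": 0,"jaw": 1},
  ],
)

```text
time_s: 13.37
ee_pos: [0.5598, -0.1618, 0.0203]
eef_rot: [3.142, -0.0, 3.048]
force: [-0.7, 0.1, -3.2]
grip_width: 0.0117
grip_force: 30.0
```

```bash
python3 - <<'E'
from h import *
s=snap('scene'); d=snap('side')
cv2.imwrite('pics/j7.png',np.hstack([cv2.resize(s['frame'][195:275,195:295][...,::-1],(400,400),interpolation=cv2.INTER_CUBIC),cv2.resize(d['frame'][175:255,270:370][...,::-1],(400,400),interpolation=cv2.INTER_CUBIC)]))
print(get_obs()['force'],get_obs()['moment'])
E
```

```text
[ 0.44502416 -0.61734366 -3.60759693] [ 0.07470685 -0.04294197 -0.04087615]
```

View pics/j7.png

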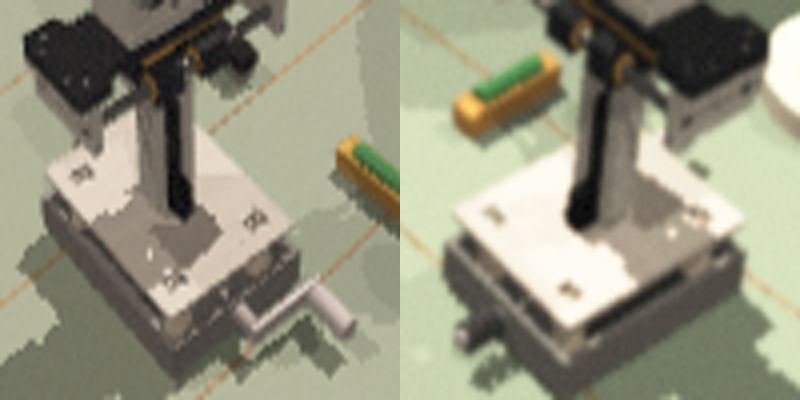

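The pins sit inside the holes, at scene half (80,173), (175,278), (258,218) and side half (495,215), (570,290), (697,215). I'll keep lowering until the plate rests.

>>> send_rows(
  rows=[
    {"dx": 0,"dy": 0,"dz": 1,"roll": 0,"jaw": 1},
    {"dx": 0,"dy": 0,"dz": 0,"roll": 0,"jaw": 1},
  ],
)

```text
time_s: 13.63
ee_pos: [0.5603, -0.1619, 0.0196]
eef_rot: [-3.141, 0.001, 3.048]
force: [1.6, 0.2, -1.5]
grip_width: 0.0117
grip_force: 30.0
```

>>> send_rows(
  rows=[
    {"dx": 0,"dy": 0,"dz": 1,"roll": 0,"jaw": 1},
    {"dx": 0,"dy": 0,"dz": 0,"roll": 0,"jaw": 1},
  ],
)

```text
time_s: 13.8
ee_pos: [0.5605, -0.162, 0.019]
eef_rot: [-3.141, 0.001, 3.048]
force: [2.1, 0.4, 2.3]
grip_width: 0.0117
grip_force: 30.0
```

>>> send_rows(
  rows=[
    {"dx": 0,"dy": 0,"dz": 0.8,"roll": 0,"jaw": 1},
    {"dx": 0,"dy": 0,"dz": 0,"roll": 0,"jaw": 1},
  ],
)

```text
time_s: 13.97
ee_pos: [0.5606, -0.162, 0.0185]
eef_rot: [-3.141, 0.002, 3.048]
force: [1.0, 0.7, 6.1]
grip_width: 0.0118
grip_force: 30.0
```

The plate rests on the catches at a reported z of about 0.0195, so the underside is at about 46 mm and the shoulder at about 39 mm. I'll relax, release and rise.

>>> send_rows(
  rows=[
    {"dx": 0,"dy": 0,"dz": -1.6,"roll": 0,"jaw": 1},
    {"dx": 0,"dy": 0,"dz": 0,"roll": 0,"jaw": 1},
    {"dx": 0,"dy": 0,"dz": 0,"roll": 0,"jaw": 0.3},
    {"dx": 0,"dy": 0,"dz": 0,"roll": 0,"jaw": 0.3},
    {"dx": 0,"dy": 0,"dz": 0,"roll": 0,"jaw": 0.3},
    {"dx": 0,"dy": 0,"dz": 0,"roll": 0,"jaw": 0.3},
    {"dx": 0,"dy": 0,"dz": -5,"roll": 0,"jaw": 0.3},
    {"dx": 0,"dy": 0,"dz": -15,"roll": 0,"jaw": 0.3},
    {"dx": 0,"dy": 0,"dz": -20,"roll": 0,"jaw": 0.3},
    {"dx": 0,"dy": 0,"dz": 0,"roll": 0,"jaw": 1},
    {"dx": 0,"dy": 0,"dz": 0,"roll": 0,"jaw": 1},
    {"dx": 0,"dy": 0,"dz": 0,"roll": 0,"jaw": 1},
  ],
)

```text
time_s: 14.97
ee_pos: [0.5596, -0.1617, 0.0587]
eef_rot: [3.141, -0.001, 3.048]
force: [0.6, 0.2, -0.3]
grip_width: 0.0165
grip_force: 0.0
```

```bash
cat > pl.py <<'E'
from h import *
def plate():
  for n in ['scene','side']:
    c=snap(n); P=cloud(c); b=np.array([.5605,-.163])
    m=(np.linalg.norm(P[...,:2]-b,axis=-1)<.11)&(P[...,2]>.036)&(P[...,2]<.058)&(c['frame'].min(-1)>110)
    nn,l,st,ce=cv2.connectedComponentsWithStats(m.astype(np.uint8)); i=1+st[1:,4].argmax(); q=P[l==i]
    a=np.radians(-5.3); L=(q[:,:2]-b)@np.array([[np.cos(a),-np.sin(a)],[np.sin(a),np.cos(a)]])
    A=np.c_[L,np.ones(len(L))]; k=np.linalg.lstsq(A,q[:,2],rcond=None)[0]; r=np.abs(q[:,2]-A@k)<.003; k=np.linalg.lstsq(A[r],q[r,2],rcond=None)[0]
    print(n,len(q),np.round(cv2.minAreaRect(q[:,:2].astype(np.float32))[0],4),'top z near/mid/far %.1f %.1f %.1f'%tuple(1e3*(k[2]+k[0]*x) for x in (-.055,0,.055)),'tilt y %.2f'%np.degrees(k[1]))
E
python3 - <<'E'
from pl import *
plate(); o=get_obs(); print(o['grip_width'])
a=np.radians(-5.4)
for s in (-.06,.06):
    delta(.5605+s*np.cos(a),-.1625+s*np.sin(a),.06,174.6)
E
```

```text
scene 1173 [ 0.5603 -0.1619] top z near/mid/far 50.9 50.9 51.0 tilt y -0.05
side 1389 [ 0.5596 -0.1635] top z near/mid/far 49.4 49.5 49.6 tilt y -0.06
0.008002977417790689
before roll dx 58.8 dy -0.7 dz -1.7 roll 0.0
after roll dx 58.8 dy -0.8 dz -1.7 roll 0.0
at [ 0.5594 -0.1616  0.0583] [ 3.1412e+00 -1.5000e-03  3.0480e+00] [-1.05 -0.33  0.16] [ 0.04  -0.048  0.034] t 15.0667
before roll dx -61.2 dy -0.8 dz -1.7 roll 0.0
after roll dx -61.2 dy -0.8 dz -1.7 roll 0.0
at [ 0.5594 -0.1616  0.0583] [ 3.1412e+00 -1.5000e-03  3.0480e+00] [-1.05 -0.33  0.16] [ 0.04  -0.048  0.034] t 15.0667
```

>>> send_rows(
  rows=[
    {"dx": 18,"dy": -0.8,"dz": 0,"roll": 0,"jaw": 1},
    {"dx": 20,"dy": 0,"dz": 0,"roll": 0,"jaw": 1},
    {"dx": 18,"dy": 0,"dz": 0,"roll": 0,"jaw": 1},
    {"dx": 0,"dy": 0,"dz": 0,"roll": 0,"jaw": 1},
    {"dx": 0,"dy": 0,"dz": 15,"roll": 0,"jaw": 1},
    {"dx": 0,"dy": 0,"dz": 12,"roll": 0,"jaw": 1},
    {"dx": 0,"dy": 0,"dz": 7,"roll": 0,"jaw": 1},
    {"dx": 0,"dy": 0,"dz": 2,"roll": 0,"jaw": 1},
    {"dx": 0,"dy": 0,"dz": 0,"roll": 0,"jaw": 1},
    {"dx": 0,"dy": 0,"dz": 0,"roll": 0,"jaw": 1},
  ],
)

```text
time_s: 15.9
ee_pos: [0.5044, -0.1574, 0.0235]
eef_rot: [-3.142, 0.0, 3.048]
force: [0.6, -0.1, 1.1]
grip_width: 0.0007
grip_force: 0.0
```

>>> send_rows(
  rows=[
    {"dx": 0,"dy": 0,"dz": 1,"roll": 0,"jaw": 1},
    {"dx": 0,"dy": 0,"dz": 1,"roll": 0,"jaw": 1},
    {"dx": 0,"dy": 0,"dz": 0,"roll": 0,"jaw": 1},
    {"dx": 0,"dy": 0,"dz": 0,"roll": 0,"jaw": 1},
  ],
)

```text
time_s: 16.23
ee_pos: [0.5042, -0.1574, 0.0214]
eef_rot: [-3.141, 0.0, 3.048]
force: [-0.4, -0.3, 0.1]
grip_width: 0.0008
grip_force: 0.0
```

>>> send_rows(
  rows=[
    {"dx": 0,"dy": 0,"dz": 1,"roll": 0,"jaw": 1},
    {"dx": 0,"dy": 0,"dz": 1,"roll": 0,"jaw": 1},
    {"dx": 0,"dy": 0,"dz": 0,"roll": 0,"jaw": 1},
    {"dx": 0,"dy": 0,"dz": 0,"roll": 0,"jaw": 1},
  ],
)

```text
time_s: 16.57
ee_pos: [0.5041, -0.1574, 0.0192]
eef_rot: [3.142, -0.0, 3.048]
force: [-0.1, -0.9, -1.0]
grip_width: 0.0002
grip_force: 0.0
```

>>> send_rows(
  rows=[
    {"dx": 0,"dy": 0,"dz": 1,"roll": 0,"jaw": 1},
    {"dx": 0,"dy": 0,"dz": 1,"roll": 0,"jaw": 1},
    {"dx": 0,"dy": 0,"dz": 0,"roll": 0,"jaw": 1},
  ],
)

```text
time_s: 16.82
ee_pos: [0.5041, -0.1574, 0.0172]
eef_rot: [-3.142, 0.0, 3.048]
force: [-0.4, 0.1, 1.8]
grip_width: 0.0003
grip_force: 0.8
```

>>> send_rows(
  rows=[
    {"dx": 0,"dy": 0,"dz": 0.8,"roll": 0,"jaw": 1},
    {"dx": 0,"dy": 0,"dz": 0,"roll": 0,"jaw": 1},
    {"dx": 0,"dy": 0,"dz": 0,"roll": 0,"jaw": 1},
  ],
)

```text
time_s: 17.07
ee_pos: [0.5042, -0.1574, 0.0167]
eef_rot: [-3.141, 0.0, 3.048]
force: [-1.3, 0.2, 4.1]
grip_width: 0.0007
grip_force: 2.1
```

>>> send_rows(
  rows=[
    {"dx": 0,"dy": 0,"dz": 0.8,"roll": 0,"jaw": 1},
    {"dx": 0,"dy": 0,"dz": 0,"roll": 0,"jaw": 1},
    {"dx": 0,"dy": 0,"dz": 0,"roll": 0,"jaw": 1},
  ],
)

```text
time_s: 17.32
ee_pos: [0.5042, -0.1575, 0.016]
eef_rot: [-3.141, 0.0, 3.048]
force: [-2.3, 0.5, 6.0]
grip_width: 0.0004
grip_force: 3.2
```

>>> send_rows(
  rows=[
    {"dx": 0,"dy": 0,"dz": 0.8,"roll": 0,"jaw": 1},
    {"dx": 0,"dy": 0,"dz": 0,"roll": 0,"jaw": 1},
  ],
)

```text
time_s: 17.48
ee_pos: [0.5042, -0.1575, 0.0153]
eef_rot: [-3.141, 0.0, 3.048]
force: [-2.4, -0.4, 7.0]
grip_width: 0.0006
grip_force: 3.7
```

>>> send_rows(
  rows=[
    {"dx": 0,"dy": 0,"dz": 0.8,"roll": 0,"jaw": 1},
    {"dx": 0,"dy": 0,"dz": 0,"roll": 0,"jaw": 1},
  ],
)

```text
time_s: 17.65
ee_pos: [0.5042, -0.1576, 0.0146]
eef_rot: [-3.141, 0.0, 3.048]
force: [-2.3, -0.4, 7.6]
grip_width: 0.0004
grip_force: 3.9
```

>>> send_rows(
  rows=[
    {"dx": 0,"dy": 0,"dz": 0.8,"roll": 0,"jaw": 1},
    {"dx": 0,"dy": 0,"dz": 0,"roll": 0,"jaw": 1},
  ],
)

```text
time_s: 17.82
ee_pos: [0.5041, -0.1575, 0.0136]
eef_rot: [-3.141, 0.0, 3.048]
force: [-1.5, 0.4, 4.7]
grip_width: 0.0004
grip_force: 2.7
```

>>> send_rows(
  rows=[
    {"dx": 0,"dy": 0,"dz": 0.6,"roll": 0,"jaw": 1},
    {"dx": 0,"dy": 0,"dz": 0,"roll": 0,"jaw": 1},
  ],
)

```text
time_s: 17.98
ee_pos: [0.5041, -0.1575, 0.0128]
eef_rot: [-3.141, 0.0, 3.048]
force: [-0.9, -0.4, 1.9]
grip_width: 0.0006
grip_force: 1.0
```

>>> send_rows(
  rows=[
    {"dx": 0,"dy": 0,"dz": 0.6,"roll": 0,"jaw": 1},
    {"dx": 0,"dy": 0,"dz": 0,"roll": 0,"jaw": 1},
  ],
)

```text
time_s: 18.15
ee_pos: [0.504, -0.1573, 0.0118]
eef_rot: [3.141, -0.0, 3.048]
force: [0.1, -0.6, 0.4]
grip_width: 0.0001
grip_force: 0.0
```

```bash
python3 - <<'E'
from pl import *
plate(); o=get_obs(); print(o['force'],o['moment'],o['ee_pos'])
E
```

```text
scene 1048 [ 0.561  -0.1619] top z near/mid/far 44.0 47.5 50.9 tilt y 0.08
side 957 [ 0.5588 -0.1637] top z near/mid/far 42.5 45.8 49.1 tilt y -0.07
[-0.36233735  0.69123543  0.02824335] [0.00422974 0.03862754 0.09618583] [ 0.5039617  -0.15730532  0.01177763]
```

The near end has snapped down about 7 mm, with no sideways tilt. I'll press on to the hard stop gently to confirm it is home.

>>> send_rows(
  rows=[
    {"dx": 0,"dy": 0,"dz": 0.8,"roll": 0,"jaw": 1},
    {"dx": 0,"dy": 0,"dz": 0,"roll": 0,"jaw": 1},
  ],
)

```text
time_s: 18.42
ee_pos: [0.504, -0.1573, 0.011]
eef_rot: [3.142, -0.0, 3.048]
force: [0.6, 0.2, 0.5]
grip_width: 0.0003
grip_force: 0.1
```

>>> send_rows(
  rows=[
    {"dx": 0,"dy": 0,"dz": 0.6,"roll": 0,"jaw": 1},
    {"dx": 0,"dy": 0,"dz": 0,"roll": 0,"jaw": 1},
  ],
)

```text
time_s: 18.58
ee_pos: [0.5042, -0.1574, 0.0107]
eef_rot: [-3.142, 0.0, 3.048]
force: [-1.5, 0.3, 3.5]
grip_width: 0.0001
grip_force: 1.5
```

>>> send_rows(
  rows=[
    {"dx": 0,"dy": 0,"dz": 0.5,"roll": 0,"jaw": 1},
    {"dx": 0,"dy": 0,"dz": 0,"roll": 0,"jaw": 1},
  ],
)

```text
time_s: 18.75
ee_pos: [0.5042, -0.1574, 0.0105]
eef_rot: [-3.142, 0.0, 3.048]
force: [-2.1, 1.7, 6.2]
grip_width: 0.0006
grip_force: 3.4
```

Firm stop at 0.0108, so the near end is home. Now the far end: rise, cross over the rib, descend.

>>> send_rows(
  rows=[
    {"dx": 0,"dy": 0,"dz": -10,"roll": 0,"jaw": 1},
    {"dx": 0,"dy": 0,"dz": -22,"roll": 0,"jaw": 1},
    {"dx": 0,"dy": 0,"dz": -20,"roll": 0,"jaw": 1},
    {"dx": 0,"dy": 0,"dz": 0,"roll": 0,"jaw": 1},
    {"dx": -18,"dy": 0,"dz": 0,"roll": 0,"jaw": 1},
    {"dx": -20,"dy": 0,"dz": 0,"roll": 0,"jaw": 1},
    {"dx": -20,"dy": 0,"dz": 0,"roll": 0,"jaw": 1},
    {"dx": -20,"dy": 0,"dz": 0,"roll": 0,"jaw": 1},
    {"dx": -20,"dy": 0,"dz": 0,"roll": 0,"jaw": 1},
    {"dx": -15,"dy": 0,"dz": 0,"roll": 0,"jaw": 1},
    {"dx": 0,"dy": 0,"dz": 0,"roll": 0,"jaw": 1},
    {"dx": 0,"dy": 0,"dz": 0,"roll": 0,"jaw": 1},
  ],
)

```text
time_s: 19.75
ee_pos: [0.6163, -0.1678, 0.0614]
eef_rot: [3.141, -0.001, 3.048]
force: [-0.6, -0.3, 1.0]
grip_width: 0.0005
grip_force: 0.0
```

>>> send_rows(
  rows=[
    {"dx": 0,"dy": 0,"dz": 15,"roll": 0,"jaw": 1},
    {"dx": 0,"dy": 0,"dz": 14,"roll": 0,"jaw": 1},
    {"dx": 0,"dy": 0,"dz": 8,"roll": 0,"jaw": 1},
    {"dx": 0,"dy": 0,"dz": 2,"roll": 0,"jaw": 1},
    {"dx": 0,"dy": 0,"dz": 0,"roll": 0,"jaw": 1},
    {"dx": 0,"dy": 0,"dz": 0,"roll": 0,"jaw": 1},
  ],
)

```text
time_s: 20.25
ee_pos: [0.6167, -0.1681, 0.0239]
eef_rot: [-3.141, 0.001, 3.048]
force: [-0.1, -0.2, 0.2]
grip_width: 0.0007
grip_force: 0.0
```

```bash
python3 - <<'E'
from pl import *
plate(); a=np.radians(-5.4); s=.057
delta(.5605+s*np.cos(a),-.1625+s*np.sin(a),.0185,174.6)
E
```

```text
scene 578 [ 0.5575 -0.1878] top z near/mid/far 43.6 47.1 50.6 tilt y -0.22
side 1498 [ 0.5599 -0.1633] top z near/mid/far 42.5 45.9 49.3 tilt y -0.05
before roll dx -0.3 dy 0.2 dz 5.6 roll 0.0
after roll dx -0.3 dy 0.2 dz 5.6 roll 0.0
at [ 0.6169 -0.1681  0.0241] [-3.1413e+00  1.2000e-03  3.0480e+00] [-0.48 -0.52 -1.19] [-0.01  -0.05   0.009] t 20.35
```

>>> send_rows(
  rows=[
    {"dx": 0,"dy": 0,"dz": 2,"roll": 0,"jaw": 1},
    {"dx": 0,"dy": 0,"dz": 2,"roll": 0,"jaw": 1},
    {"dx": 0,"dy": 0,"dz": 1.5,"roll": 0,"jaw": 1},
    {"dx": 0,"dy": 0,"dz": 0,"roll": 0,"jaw": 1},
    {"dx": 0,"dy": 0,"dz": 0,"roll": 0,"jaw": 1},
  ],
)

```text
time_s: 20.77
ee_pos: [0.6167, -0.168, 0.0177]
eef_rot: [-3.142, 0.0, 3.048]
force: [0.1, -0.2, 0.9]
grip_width: 0.0006
grip_force: 0.6
```

>>> send_rows(
  rows=[
    {"dx": 0,"dy": 0,"dz": 0.8,"roll": 0,"jaw": 1},
    {"dx": 0,"dy": 0,"dz": 0.8,"roll": 0,"jaw": 1},
    {"dx": 0,"dy": 0,"dz": 0,"roll": 0,"jaw": 1},
  ],
)

```text
time_s: 21.02
ee_pos: [0.6168, -0.168, 0.0165]
eef_rot: [-3.141, 0.001, 3.048]
force: [-0.6, 0.5, 5.1]
grip_width: 0.0001
grip_force: 2.5
```

>>> send_rows(
  rows=[
    {"dx": 0,"dy": 0,"dz": 0.8,"roll": 0,"jaw": 1},
    {"dx": 0,"dy": 0,"dz": 0,"roll": 0,"jaw": 1},
  ],
)

```text
time_s: 21.18
ee_pos: [0.6169, -0.168, 0.0159]
eef_rot: [-3.141, 0.001, 3.048]
force: [-0.5, -0.4, 5.4]
grip_width: 0.0005
grip_force: 2.9
```

>>> send_rows(
  rows=[
    {"dx": 0,"dy": 0,"dz": 0.8,"roll": 0,"jaw": 1},
    {"dx": 0,"dy": 0,"dz": 0,"roll": 0,"jaw": 1},
  ],
)

```text
time_s: 21.35
ee_pos: [0.617, -0.1681, 0.0152]
eef_rot: [-3.141, 0.001, 3.048]
force: [-0.6, 0.3, 6.6]
grip_width: 0.0002
grip_force: 2.9
```

>>> send_rows(
  rows=[
    {"dx": 0,"dy": 0,"dz": 0.8,"roll": 0,"jaw": 1},
    {"dx": 0,"dy": 0,"dz": 0,"roll": 0,"jaw": 1},
  ],
)

```text
time_s: 21.52
ee_pos: [0.617, -0.1681, 0.0144]
eef_rot: [-3.141, 0.001, 3.048]
force: [0.0, 1.0, 5.3]
grip_width: 0.0005
grip_force: 2.6
```

>>> send_rows(
  rows=[
    {"dx": 0,"dy": 0,"dz": 0.8,"roll": 0,"jaw": 1},
    {"dx": 0,"dy": 0,"dz": 0,"roll": 0,"jaw": 1},
  ],
)

```text
time_s: 21.68
ee_pos: [0.617, -0.1681, 0.0134]
eef_rot: [-3.141, 0.001, 3.048]
force: [0.8, -0.2, 3.2]
grip_width: 0.0004
grip_force: 1.6
```

>>> send_rows(
  rows=[
    {"dx": 0,"dy": 0,"dz": 0.8,"roll": 0,"jaw": 1},
    {"dx": 0,"dy": 0,"dz": 0,"roll": 0,"jaw": 1},
  ],
)

```text
time_s: 21.85
ee_pos: [0.6166, -0.1679, 0.012]
eef_rot: [-3.142, 0.0, 3.048]
force: [-0.3, -0.3, 0.2]
grip_width: 0.0007
grip_force: 0.0
```

>>> send_rows(
  rows=[
    {"dx": 0,"dy": 0,"dz": 0.8,"roll": 0,"jaw": 1},
    {"dx": 0,"dy": 0,"dz": 0,"roll": 0,"jaw": 1},
  ],
)

```text
time_s: 22.02
ee_pos: [0.6162, -0.1679, 0.0107]
eef_rot: [3.141, -0.001, 3.048]
force: [1.3, 0.4, 0.5]
grip_width: 0.0004
grip_force: 0.0
```

>>> send_rows(
  rows=[
    {"dx": 0,"dy": 0,"dz": 0.6,"roll": 0,"jaw": 1},
    {"dx": 0,"dy": 0,"dz": 0,"roll": 0,"jaw": 1},
  ],
)

```text
time_s: 22.18
ee_pos: [0.6164, -0.1679, 0.0103]
eef_rot: [3.141, -0.001, 3.048]
force: [0.2, 0.4, -0.5]
grip_width: 0.0002
grip_force: 0.0
```

>>> send_rows(
  rows=[
    {"dx": 0,"dy": 0,"dz": 0.6,"roll": 0,"jaw": 1},
    {"dx": 0,"dy": 0,"dz": 0,"roll": 0,"jaw": 1},
  ],
)

```text
time_s: 22.35
ee_pos: [0.6165, -0.168, 0.0101]
eef_rot: [-3.142, -0.0, 3.048]
force: [-0.8, 0.4, -0.0]
grip_width: 0.0004
grip_force: 0.4
```

>>> send_rows(
  rows=[
    {"dx": 0,"dy": 0,"dz": 0.6,"roll": 0,"jaw": 1},
    {"dx": 0,"dy": 0,"dz": 0,"roll": 0,"jaw": 1},
  ],
)

```text
time_s: 22.52
ee_pos: [0.6166, -0.1679, 0.0099]
eef_rot: [-3.142, 0.0, 3.048]
force: [-2.1, 1.1, 5.1]
grip_width: 0.0004
grip_force: 2.6
```

```bash
python3 - <<'E'
from pl import *
o=get_obs(); print(o['force'],o['moment'],o['ee_pos']); plate()
E
```

```text
[-2.08817363  1.09046742  5.06725063] [0.23096075 0.57491188 0.01518377] [ 0.61661763 -0.16793563  0.00985928]
scene 531 [ 0.5574 -0.1884] top z near/mid/far 43.1 43.2 43.3 tilt y -0.02
side 1414 [ 0.5592 -0.1629] top z near/mid/far 41.8 41.9 41.9 tilt y 0.14
```

The far end is at its hard stop and the plate is level. I'll let go, rise clear and check.

>>> send_rows(
  rows=[
    {"dx": 0,"dy": 0,"dz": -5,"roll": 0,"jaw": 1},
    {"dx": 0,"dy": 0,"dz": -20,"roll": 0,"jaw": 1},
    {"dx": 0,"dy": 0,"dz": -30,"roll": 0,"jaw": 1},
    {"dx": 0,"dy": 0,"dz": -30,"roll": 0,"jaw": 1},
    {"dx": 0,"dy": 0,"dz": -30,"roll": 0,"jaw": 1},
    {"dx": 0,"dy": 0,"dz": -30,"roll": 0,"jaw": 1},
    {"dx": 0,"dy": 0,"dz": 0,"roll": 0,"jaw": 1},
    {"dx": 0,"dy": 0,"dz": 0,"roll": 0,"jaw": 1},
    {"dx": 0,"dy": 0,"dz": 0,"roll": 0,"jaw": 1},
  ],
)

```text
time_s: 23.37
ee_pos: [0.6162, -0.1678, 0.1536]
eef_rot: [3.141, -0.001, 3.048]
force: [0.5, -0.5, -0.8]
grip_width: 0.0006
grip_force: 0.0
```

```bash
python3 - <<'E'
from pl import *
plate(); print(get_obs()['time_s'],get_obs()['force'])
E
```

```text
scene 1302 [ 0.5606 -0.1619] top z near/mid/far 43.3 43.4 43.5 tilt y -0.10
side 1474 [ 0.5602 -0.1639] top z near/mid/far 41.9 41.9 42.0 tilt y -0.01
23.4667 [-0.06339019 -0.58110411  0.38526073]
```

The plate is level at both ends, about 7.5 mm below where it first rested, and it stays down with the arm clear. Handing in.

```bash
python3 -c "
from station import *
print(hand_in())"
```

```text
the job is handed in; nothing more can be done
None
```

The cover plate is on the drive box and level; both ends were pressed to a firm stop and stayed down after release, the highest force I read was about 9 N, and the job was handed in at about 23.5 s.

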